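# Put the loan laptop away in its charging locker

### The job

Put the loan laptop away for charging, pushing with the fingertips only: first gently fold its lid completely shut while the tray is still pulled out, then push the black tray fully home into the locker, without slamming either. Do not pick the laptop up or force it, and leave everything else on the desk where it stands.

Things in the scene. Friction and masses are not known exactly. Their poses are not given: they have to be found in the camera images.
- locker: Low white-painted steel charging locker, fixed to the desk: 320 mm wide (its y), 260 mm deep (its x), 64 mm high. Origin: middle of its front opening, at desk level. Its own -x points out of the front (the way the tray comes out), +x into it, z up. The black tray slides in and out of this opening, and the front is turned roughly towards the robot's right-hand side (world -y).
- tray (a joint): How far the black tray is pulled out of the locker, m: 0 = fully home, 0.23 = stop when fully out. It runs with about 3 N of friction and stays where it is left; it has no latch or spring.
- tray_front (a point): Middle of the outer (pushing) face of the tray's flat upright front panel, 32 mm above the desk. The panel is 312 mm wide, 12 mm thick and spans 4 to 60 mm above the desk; a green strip runs along its upper edge. When home, the panel's back lies against the locker's front. The point's axes are the locker's. The laptop lies on the tray, with its front edge just behind the panel.
- laptop: Small loose dark laptop, 195 mm deep (its x) x 280 mm wide (its y), base 14 mm thick, about 1 kg, lying in the tray with 3 to 5 mm of play. Origin: centre of the base's underside, 17 mm above the desk. Its hinge is at its +x side (next to the locker), the keyboard's front edge at -x (at the tray's front panel).
- lid (a joint): Opening angle of the laptop's lid, rad: 0 = folded flat shut on the base, 1.57 = upright, 2.2 = stop; above 1.57 it leans back over the locker's roof. A stiff friction hinge (about 0.3 N m) keeps it at any angle.
- lid_hinge (a point): Middle of the lid's hinge line, on the laptop's base, about 33 mm above the desk. The hinge line runs along the laptop's y.
- lid_edge (a point): Middle of the lid's free edge, on its outer (back) face; 195 mm from the hinge line. The lid is 280 mm wide and 6 mm thick. At angle a this edge is about 0.195 cos a from the hinge towards the laptop's -x and 0.195 sin a above it.
- sanitiser: clear hand-sanitiser pump bottle, 66 mm across, 180 mm tall; origin at the centre of its underside. Bystander: not to be disturbed.
- mouse: black computer mouse, 62 x 104 x 30 mm; origin at the centre of its underside. Bystander: not to be disturbed.
- carton: brown cardboard carton, 170 x 110 x 70 mm; origin at the centre of its underside. Bystander: not to be disturbed.
- charger_box: small white charger box with a blue stripe, 40 x 90 x 50 mm, standing on the rear part of the locker's roof; origin at the centre of its underside. Bystander: not to be disturbed.
- green_packs: stack of green packets, 85 x 134 x 36 mm; origin at the centre of its underside. Bystander: not to be disturbed.
- phone: black smartphone lying flat, 73 x 150 x 9 mm; origin at the centre of its underside. Bystander: not to be disturbed.

How it is judged (in metres and radians):
On the way, in this order (a step that is already met when the one before it is completed fails the run):
1. the lid is folded shut while the tray is still pulled out (value of joint lid below 0.05 rad and value of joint tray above 0.15 m), for 0.2 s.
2. the tray is pushed home with the lid shut (value of joint tray below 0.006 m and value of joint lid below 0.05 rad), for 0.2 s.
At the end, for the whole second after the job is handed in: The tray is within 6 mm of fully home, the lid within 0.05 rad of shut, and the laptop lies flat and at rest in the tray inside the locker (all of step 2 and linear speed of laptop below 0.01 m/s and x of laptop in the frame of locker between 0.095 and 0.115 m and z of laptop in the frame of locker below 0.022 m and angle between laptop's own z axis and vertical below 0.05 rad); the robot touches nothing.
It fails at once if the laptop is lifted (15 mm) or tipped (0.2 rad) out of its tray (z of laptop in the frame of locker above 0.032 m or angle between laptop's own z axis and vertical above 0.2 rad).
It fails at once if the lid is slammed (faster than 3 rad/s) (velocity of joint lid below -3 rad/s).
It fails at once if the tray is slammed (faster than 0.5 m/s) (velocity of joint tray below -0.5 m/s).
It fails at once if the laptop is forced (fingers press on it with over 60 N) (contact force between the fingers and laptop above 60 N).
It fails at once if a bystander is moved more than 30 mm, or tipped (distance of any of sanitiser, mouse, carton, charger_box, green_packs, phone from where it was at the start of the episode above 0.03 m or angle between any of sanitiser, mouse, carton, charger_box, green_packs, phone's own z axis and vertical above 0.5 rad).
It also fails if it takes over 64 s, if anything falls off the work surface, if the arm or the gripper's body presses on something with over 40 N, if the wrist force passes 120 N, or if a joint passes its speed limit or range.

### The arm

A 7-joint arm with a two-finger parallel gripper is mounted at the origin on the work surface. World frame = base frame: x ahead of the robot, y to its left, z up, the work surface at z = 0. Lengths are in mm, angles in rad, forces in N, time in s.
With the tool pointing down it reaches from about 400 to 900 mm from the base axis. Payload 5.6 kg.
Tool frame: the origin (TCP) lies midway between the tips of the shut fingers; the grasp point (between the pads) lies 19 mm behind it; z points along the fingers, y is the line along which they close (so a half turn about z gives the same grasp; the last joint's range is limited). The gripper opens to 92 mm and grips with 3 to 60 N. Pads are 20 mm wide; open, the fingers measure 128 mm over their backs; the gripper's body (75 mm by 189 mm) begins 69 mm behind the grasp point.
Start: joints at [1.14, 0.468, -0.012, 1.603, 0.006, 1.071, -0.056], TCP at [245.759, -601.757, 214.592] pointing down, gripper open.
Joint ranges: [-2.53, 2.53], [-0.31, 2.02], [-1.57, 1.55], [0.28, 2.44], [-1.29, 4.43], [0.15, 1.84], [-2.92, 2.92]. Speed limits (rad/s): [2.57, 2.57, 3.14, 3.14, 3.14, 3.14, 3.14].

### API

Orientations are given as a rotation vector (axis times angle).
In Python, from cell import robot, grip, kin, viewer gives the robot as it stands. Calls block until the motion is done:
- robot.movep(position, orientation): joint-space move of the TCP to a pose.
- robot.servo_line(position, feed=150, rotation=None): straight line of the TCP; rotation=None keeps the orientation; feed is the mean speed in mm/s.
- robot.goto_joints(angles): joint-space move.
- grip(opening, newtons=None): opening from 0.0 (shut) to 1.0 (fully open); newtons is the grip in N (None keeps the last); returns when the fingers have stopped.
- robot.hold(seconds).
- kin.ik(position, orientation): joint angles nearest the present ones, or None.
- robot.observe(): the state.
- viewer.read_camera(name): name is "scene" or "top"; returns the picture (384x512x3 uint8, red, green, blue); there is no depth.
- viewer.camera_info(name): a dict with "camera_matrix" (3x3 intrinsics, pixels), "k1" (the pictures are not rectified: a ray, as slopes to the right and down, at radius r is drawn at 1 + k1 r^2 times it, then the intrinsics apply), "R" (3x3) and "t" (3): a world point X has camera coordinates R X + t. Camera axes: x right, y down, z forward; pixel columns grow to the right and rows downward; lengths in mm; the calibration is good to about 2 mm. A picture is of the moment at which its call begins. camera_info takes no time and is no camera call.
A pose or a line that the arm cannot do raises robot.IKError and nothing moves.
- robot.job_done(): hands the job in; it is judged then, once.
Trained networks look in the newest picture that a camera, given by its name, has taken for a name from the list of things; names that differ only in an ending like _2 or _b are one class to them, and where a whole thing is asked for, a point or a joint stands for the part that bears it (a point fixed in the world has none). Each returns a list of dicts, best first, with "confidence" (0 to 1); they miss things now and then, are a little off and sometimes report something else, mostly with a low value. They report only what shows in the picture. A call takes as long as a camera call.
- viewer.silhouettes(name, camera): "mask" (384x512 bool, what is visible of it).
- viewer.pinpoint(name, camera): "at" ([x, y, z] in mm, in the coordinates of the camera as it stood for that picture, good to about 4 mm: a listed point, or the origin of a listed thing).
The state is a dict: "t": time; "joints": joint angles; "joint_velocities": joint speeds; "joint_torque": joint torques, N m; "tcp_pos": TCP position; "tcp_rot": TCP orientation; "contact_force": force on the tool from outside, world axes, zero at the start; "wrist_torque": the same for the moment, N m; "grip_width": opening from 0.0 (shut) to 1.0 (fully open); "grip_force": force on a finger pad.
Only numpy, scipy, OpenCV 4.12 (cv2) and the standard library are available. Lean on these libraries where they do the work, as an engineer would, in place of code of your own. Each camera call takes 0.05 s, during which the arm holds its last target. There are 200 camera calls.

## Working session

There is one attempt and no reset: what is moved stays moved. The work goes in short steps, each a Python script; the robot and the scene stay as the last script left them, time stands still between calls to the robot, and variables do not carry over. Pictures are saved under pics/ and viewed, at most 10 in all, crops included, and the job is handed in when it is done.

```bash
mkdir -p pics; ls; cat > h.py <<'E'
import numpy as np, cv2
from cell import robot, grip, kin, viewer
from scipy.spatial.transform import Rotation as Ro
def pt(name,cam):
    i=viewer.camera_info(cam); R=np.array(i["R"]);t=np.array(i["t"])
    return [(np.round(R.T@(np.array(d["at"])-t),1),round(d["confidence"],2)) for d in viewer.pinpoint(name,cam)[:2]]
def snap(cam,f):
    im=viewer.read_camera(cam); cv2.imwrite("pics/"+f,im[:,:,::-1]); return im
E
python3 - <<'E'
from h import *
a=snap("scene","s0.png");b=snap("top","t0.png")
cv2.imwrite("pics/b0.png",np.vstack([a,b])[:,:,::-1]) 
for n in "locker tray_front laptop lid_hinge lid_edge sanitiser mouse carton charger_box green_packs phone".split():
    print(n,"S",pt(n,"scene"),"T",pt(n,"top"))
o=robot.observe();print(o["tcp_pos"],o["tcp_rot"],o["t"])
E
```

```text
pics
locker S [(array([557.2,  16.7,   5. ]), 0.82), (array([ 625.1, -463.8,    6.4]), 0.36)] T []
tray_front S [] T [(array([ 607.4, -220.6,   33.4]), 0.82), (array([ 624.9, -464.9,    1.6]), 0.7)]
laptop S [(array([ 582.3, -104. ,   23.4]), 0.94)] T [(array([ 589.3, -103.4,   16.4]), 0.69), (array([549.9,  65.9, 209.9]), 0.66)]
lid_hinge S [(array([564.8, -12.9,  35.5]), 0.93)] T [(array([564.2,  -6.8,  30. ]), 0.62)]
lid_edge S [(array([551.4,  63. , 211.3]), 0.82)] T [(array([546.7,  66.1, 207.2]), 0.85), (array([471.5, 214. ,  64.7]), 0.48)]
sanitiser S [(array([ 7.792e+02, -2.510e+01,  1.000e-01]), 0.79)] T []
mouse S [(array([765.6,  99. ,   1.5]), 0.93), (array([ 607.5, -223.4,   31.8]), 0.2)] T [(array([771.1, 103.6,   1.7]), 0.86), (array([ 395.3, -431.3,    2.7]), 0.43)]
carton S [(array([ 623.9, -464.3,    6.4]), 0.76)] T [(array([ 624.5, -466.3,   -2.5]), 0.65), (array([566.9,  -9.7,  31. ]), 0.24)]
charger_box S [(array([468.4, 211.1,  64.9]), 0.96), (array([ 391.3, -427.5,    1.8]), 0.64)] T [(array([473.2, 213.3,  63.5]), 0.93)]
green_packs S [(array([ 394.9, -425.1,    0. ]), 0.58)] T [(array([ 391.4, -429.8,    0.5]), 0.59), (array([ 7.776e+02, -2.520e+01,  6.000e-01]), 0.16)]
phone S [(array([470.1, 579.7,   1.1]), 0.88)] T [(array([469.5, 579.1,  -1.6]), 0.75)]
[ 245.74244978 -601.73596171  214.56325266] [-3.08270922e+00 -6.05236877e-01  1.04083629e-04] 1.2
```

View pics/s0.png

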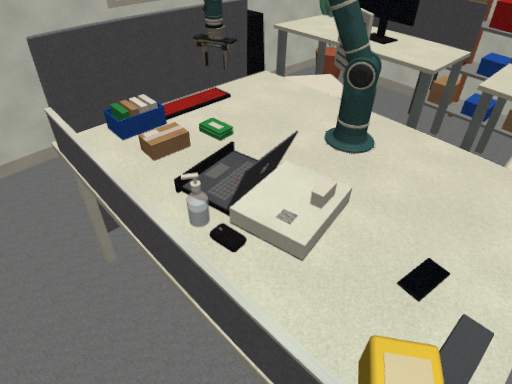

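View pics/t0.png

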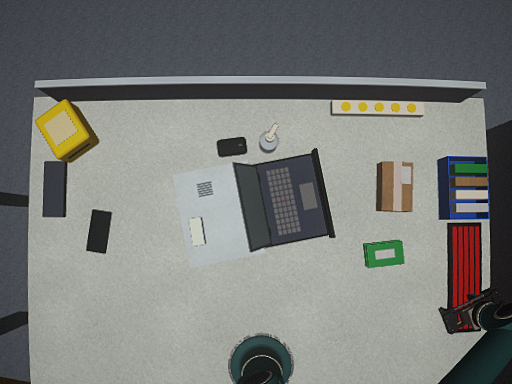

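The scene view shows the lid open and leaning back at about (270,165), with the tray front at (215,180) and the sanitiser at (197,203) beside the lid's end. The top view shows the tray front edge at (322,193), the lid at (252,207) and the charger box at (197,231) well behind the lid. The path is clear. The locker axis u is about (-0.203, 0.979), and the lid angle is about 1.97 rad.

```bash
cat >> h.py <<'E'
u=np.array([-.203,.979,0]);u/=np.linalg.norm(u);v=np.array([-u[1],u[0],0]);Z=np.array([0,0,1.])
H=np.array([564.5,-10,0])
rots=[]
for s in (1,-1):
    y=s*v; rots.append(Ro.from_matrix(np.c_[np.cross(y,-Z),y,-Z]).as_rotvec())
def P(uu,z,lat=0): return H+uu*u+z*Z+lat*v
E
cat > a.py <<'E'
from h import *
r=165
path=[P(10-r*np.cos(a),33+r*np.sin(a)) for a in np.radians([90,75,60,45,30,15,5])]
allp=[P(135,320),P(135,175)]+path+[P(10-r,36),P(-290,150),P(-270,34),P(-10,34)]
for k,R in enumerate(rots):
    q=[kin.ik(p,R) for p in allp]; print(k,[None if x is None else np.round(x,2).tolist() for x in q])
E
python3 a.py
```

```text
0 [[0.65, 0.53, -1.31, 1.67, 0.53, 1.35, 2.61], [-1.21, 0.73, 1.35, 1.94, -0.8, 1.16, -2.48], [-0.98, 0.71, 1.35, 1.89, -0.75, 1.19, -2.29], [-0.89, 0.74, 1.35, 1.87, -0.79, 1.2, -2.21], [0.08, 0.4, 0.01, 1.8, -0.0, 0.94, -2.85], [0.08, 0.45, 0.07, 1.8, -0.04, 0.9, -2.77], [0.08, 0.51, 0.13, 1.8, -0.08, 0.84, -2.69], [0.08, 0.58, 0.16, 1.8, -0.13, 0.78, -2.63], [0.08, 0.62, 0.18, 1.8, -0.16, 0.73, -2.6], [0.07, 0.64, 0.18, 1.81, -0.17, 0.71, -2.59], [0.24, 0.6, 0.22, 1.56, -0.14, 1.0, -2.43], [0.21, 0.73, 0.23, 1.65, -0.22, 0.79, -2.4], [-0.1, 0.58, 0.09, 1.93, -0.08, 0.64, -2.89]]
1 [[0.39, 0.32, -0.83, 1.68, 0.25, 1.25, -0.3], [0.33, 0.48, -0.78, 1.85, 0.4, 0.98, -0.42], [0.45, 0.43, -0.65, 1.8, 0.3, 1.01, -0.11], [0.5, 0.45, -0.63, 1.79, 0.3, 1.01, -0.04], [0.54, 0.48, -0.6, 1.77, 0.32, 0.99, 0.02], [0.57, 0.53, -0.58, 1.76, 0.35, 0.95, 0.06], [0.58, 0.59, -0.55, 1.76, 0.38, 0.9, 0.08], [0.58, 0.64, -0.51, 1.76, 0.4, 0.84, 0.08], [0.56, 0.68, -0.48, 1.77, 0.42, 0.79, 0.08], [0.56, 0.7, -0.47, 1.77, 0.43, 0.77, 0.07], [0.65, 0.64, -0.39, 1.53, 0.27, 1.03, 0.4], [0.6, 0.75, -0.34, 1.62, 0.32, 0.82, 0.33], [0.42, 0.67, -0.58, 1.89, 0.53, 0.74, -0.26]]
```

```bash
cat > b.py <<'E'
from h import *
R=rots[1]
def F(): o=robot.observe(); return np.round(o["contact_force"],1),np.round(o["tcp_pos"],1),round(o["t"],2)
grip(0.0,20)
robot.servo_line([246,-601,360],feed=250)
robot.movep(P(135,360),R); print(F())
robot.servo_line(P(135,175),feed=200); print(F())
robot.servo_line(P(100,179),feed=120); print(F())
robot.servo_line(P(50,190),feed=80); print(F())
snap("scene","s1.png")
print(pt("lid_edge","scene"))
E
python3 b.py
```

```text
(array([-0.2, -0.5,  0.1]), array([537.5, 121. , 359.8]), 6.03)
(array([0.4, 0.5, 0.3]), array([537.9, 122.5, 176.1]), 7.11)
(array([ 0.5,  0.2, -0.2]), array([544.5,  87.9, 179.6]), 7.55)
(array([-0.2,  0.4,  0.7]), array([554.1,  38.3, 189.7]), 8.34)
[(array([558.2,  23.2, 220.2]), 0.96)]
```

View pics/s1.png

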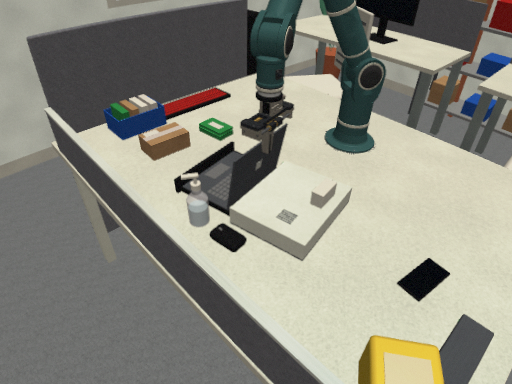

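```bash
python3 - <<'E'
from h import *
i=viewer.camera_info("scene");R=np.array(i["R"]);t=np.array(i["t"]);K=np.array(i["camera_matrix"])
def pj(X):
    c=R@X+t; return np.round(cv2.projectPoints(c.reshape(1,1,3),np.zeros(3),np.zeros(3),K,np.array([i["k1"],0,0,0]))[0].ravel())
print(pj(P(50,190)),pj(P(50,278)),pj(np.array([558,23,220])),"cam",-R.T@t)
im=cv2.imread("pics/s1.png");cv2.imwrite("pics/c1.png",cv2.resize(im[80:220,180:350],None,fx=4,fy=4,interpolation=2))
E
```

```text
[266. 152.] [267. 126.] [262. 142.] cam [1209.66041657  668.22986653  764.01992038]
```

View pics/c1.png

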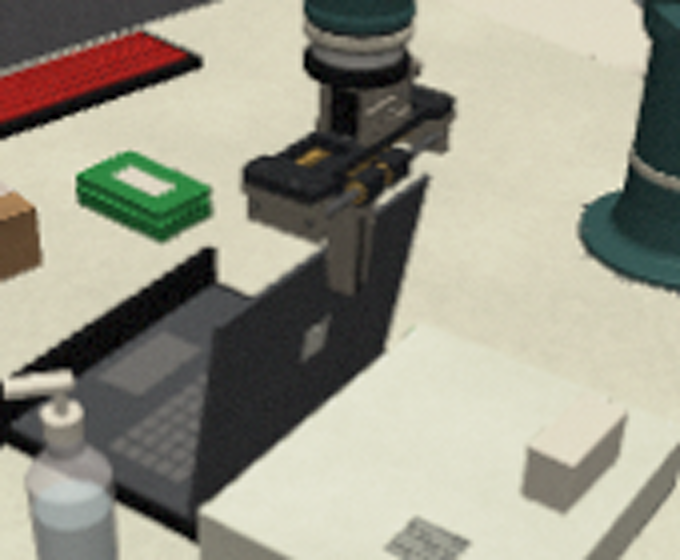

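The crop shows the shut fingers (around (265,152) in the full picture) on the back of the lid, as planned. The lid has followed to about 100°. I'll carry on with the fold.

```bash
cat > c.py <<'E'
from h import *
def F(): o=robot.observe(); return np.round(o["contact_force"],1),np.round(o["tcp_pos"],1),round(o["t"],2)
r=165
for a in np.radians([90,75,60,45,30,18]):
    robot.servo_line(P(10-r*np.cos(a),35+r*np.sin(a)),feed=90); print(F())
robot.servo_line(P(10-r,55),feed=60); print(F())
z=55
while z>30:
    z-=1.5; robot.servo_line(P(10-r,z),feed=30); f=F()
    if z<47: print(z,f)
    if f[0][2]>14: break
robot.hold(.3); print(F())
snap("scene","s2.png"); print(pt("lid_edge","scene"))
E
python3 c.py
```

```text
(array([0.3, 0.5, 0.9]), array([ 5.626e+02, -5.000e-01,  2.001e+02]), 9.05)
(array([-0.2, -0.4,  0.9]), array([571. , -42.7, 194.2]), 9.68)
(array([-0.2,  0.4,  0.7]), array([579. , -81.4, 177.6]), 10.3)
(array([ 0.4,  0.5, -0.8]), array([ 585.9, -114.7,  151.3]), 10.93)
(array([ 0.5,  0.5, -0. ]), array([ 591.2, -140.1,  117. ]), 11.55)
(array([0.8, 0.2, 0.8]), array([ 593.9, -153.8,   85.3]), 12.08)
(array([-0.5,  0.2,  0.5]), array([ 595.8, -161.7,   54.8]), 12.77)
46.0 (array([ 0.3, -0.6,  0.3]), array([ 595.9, -161.7,   45.9]), 14.27)
44.5 (array([-0.4,  0.1, -0. ]), array([ 595.9, -161.7,   44.4]), 14.52)
43.0 (array([0.1, 0.1, 0.4]), array([ 595.9, -161.7,   42.9]), 14.77)
41.5 (array([ 0.7,  0. , -0. ]), array([ 595.9, -161.7,   41.4]), 15.02)
40.0 (array([-0.8,  0.5, -0.4]), array([ 595.9, -161.8,   39.8]), 15.27)
38.5 (array([-1.4,  0.3,  4.3]), array([ 596.1, -161.8,   38.9]), 15.52)
37.0 (array([-4.3, -0.4, 14.8]), array([ 596.2, -161.8,   38.8]), 15.77)
(array([-4.8,  0.2, 14.9]), array([ 596.2, -161.8,   38.8]), 16.07)
[(array([ 602.1, -208.7,   36.4]), 0.77)]
```

View pics/s2.png

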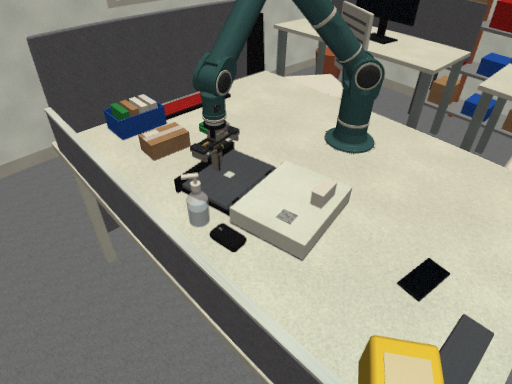

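The lid lies flat at (235,180) with the fingertips resting on it at z = 38.8, which matches the closed thickness. Next I'll lift off and push the tray home.

```bash
cat > d.py <<'E'
from h import *
def F(): o=robot.observe(); return np.round(o["contact_force"],1),np.round(o["tcp_pos"],1),round(o["t"],2)
robot.servo_line(P(-155,110),feed=80)
robot.servo_line(P(-275,110),feed=150)
robot.servo_line(P(-275,36),feed=100); print(F())
x=-240; robot.servo_line(P(x,36),feed=100); print(F())
robot.servo_line(P(-170,36),feed=80); print(F())
robot.servo_line(P(-30,36),feed=120); print(F())
x=-30
while x<25:
    x+=3 if x<-12 else 1.5
    robot.servo_line(P(x,36),feed=30); f=F(); fu=-f[0]@u
    print(x,round(fu,1),f[1:])
    if fu>20: break
robot.hold(.3); print(F())
snap("top","t3.png"); snap("scene","s3.png"); print(pt("tray_front","top"),pt("lid_edge","scene"),pt("locker","scene"),pt("laptop","scene"))
E
python3 d.py
```

```text
(array([-1. ,  0.1,  0.3]), array([ 620.8, -279.3,   36.4]), 19.07)
(array([-0.3, -0.1,  0.1]), array([ 613.4, -244.6,   36.4]), 19.57)
(array([ 0.3,  0.3, -0.4]), array([ 599. , -176.1,   36.1]), 20.59)
(array([-0.4, -0.2,  1. ]), array([570. , -39.6,  35.7]), 21.91)
-27 1.7 (array([569.5, -37. ,  35.7]), 22.16)
-24 1.7 (array([568.9, -33.6,  35.8]), 22.41)
-21 1.5 (array([568.5, -30.2,  35.9]), 22.66)
-18 2.0 (array([568.1, -27.1,  36. ]), 22.91)
-15 2.3 (array([567.6, -24.1,  36.1]), 23.16)
-12 0.3 (array([567. , -21.2,  36.1]), 23.41)
-10.5 2.2 (array([566.7, -20. ,  36.1]), 23.66)
-9.0 2.2 (array([566.5, -18.6,  36.1]), 23.91)
-7.5 1.6 (array([566.2, -17.1,  36.1]), 24.16)
-6.0 2.1 (array([565.9, -15.5,  36.1]), 24.41)
-4.5 2.7 (array([565.6, -14.1,  36.1]), 24.66)
-3.0 2.5 (array([565.3, -12.6,  36.1]), 24.91)
-1.5 3.7 (array([565. , -11.1,  36.1]), 25.16)
0.0 2.4 (array([564.6,  -9.7,  36. ]), 25.41)
1.5 2.5 (array([564.2,  -8.3,  36. ]), 25.66)
3.0 2.0 (array([563.8,  -6.8,  36. ]), 25.91)
4.5 0.6 (array([563.5,  -5.4,  36. ]), 26.16)
6.0 4.2 (array([563.4,  -4.6,  36. ]), 26.41)
7.5 7.0 (array([563.4,  -4.6,  36. ]), 26.66)
9.0 9.6 (array([563.4,  -4.6,  36. ]), 26.91)
10.5 12.9 (array([563.3,  -4.6,  36.1]), 27.16)
12.0 15.7 (array([563.3,  -4.5,  36.1]), 27.41)
13.5 18.5 (array([563.3,  -4.6,  36.1]), 27.66)
15.0 21.8 (array([563.3,  -4.5,  36.1]), 27.91)
(array([  6. , -19.1,   1.4]), array([563.3,  -4.5,  36.1]), 28.21)
[] [] [(array([560.7,  17.8,   5.2]), 0.57)] []
```

View pics/s3.png

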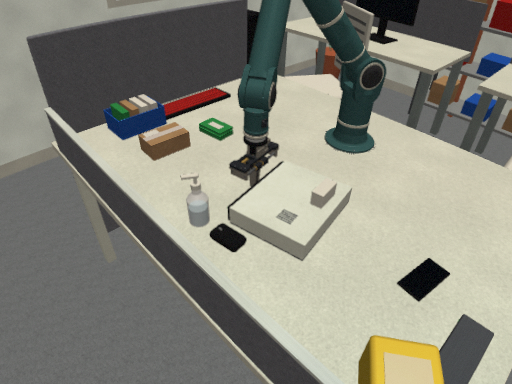

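View pics/t3.png

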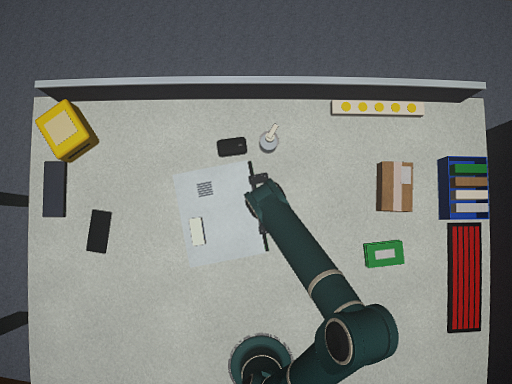

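Both views show the tray panel against the locker front (top view, (258,207)) and the bystanders where they were. The hard stop is within a millimetre of the computed home position. I'll back off and hand in.

```bash
python3 - <<'E'
from h import *
robot.servo_line(P(-70,36),feed=80)
robot.servo_line(P(-90,200),feed=150)
viewer.read_camera("top"); print(pt("tray_front","top"),robot.observe()["contact_force"],robot.observe()["t"])
robot.hold(.3); print(robot.job_done())
E
```

```text
[(array([559.9,   4.4,  33.5]), 0.7)] [-0.08543263 -0.26468158  0.33534497] 31.075
the job is handed in; nothing more can be done
None
```

The lid was folded shut first, the tray was then pushed home to its stop, and the job was handed in about 31 s into the 64 s limit. No bystander appeared to move in the pictures, and the verdict was not shown.

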